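# Tap a bearing cup square into a microscope base

## Robot

A 6-joint arm with a two-finger parallel gripper is mounted at the origin on the work surface. World frame = base frame: x ahead of the robot, y to its left, z up, the work surface at z = 0. Lengths are in mm, angles in rad, forces in N, time in s.
With the tool pointing down it reaches from about 375 to 975 mm from the base axis. Payload 3.8 kg.
Tool frame: the origin (TCP) lies midway between the tips of the shut fingers; the grasp point (between the pads) lies bot.tcp_to_grasp behind it (bot.tcp_to_grasp is the distance from the TCP to the grasp point, in mm); z points along the fingers, y is the line along which they close (so a half turn about z gives the same grasp; the last joint's range is limited). The gripper opens to 88 mm and grips with 3 to 60 N. Pads are 18 mm wide; open, the fingers measure 123 mm over their backs; the gripper's body (75 mm by 187 mm) begins 45 mm behind the grasp point.
Start: joints at [1.268, 0.264, 1.604, -0, 1.274, -0.037], TCP at [177.308, 651.291, 238.706] pointing down, gripper open.
Joint ranges: [-2.63, 2.63], [-0.94, 2.18], [0.31, 2.57], [-1.31, 4.45], [0, 2.66], [-2.55, 2.55]. Speed limits (rad/s): [2.57, 2.57, 3.14, 3.14, 3.14, 3.14].

## Interface

Orientations are given as a rotation vector (axis times angle).
In Python, from plant import bot, get_image, close_job gives the robot as it stands. The module is installed in compiled form; this text tells all that it offers.
- The arm moves only by the tool apply_moves, never from a script. Its argument "series" is a list that holds one entry, the list of rows, each a list of 7 numbers: the turn, a rotation vector about the world's x, y, z in rad, then the shift along the world's x, y, z in mm, then the finger opening in mm, from 0 to 88.1. A call has exactly 8 rows; each row shifts and turns the commanded pose from where the row before left it; what a row does not reach is not made up. A row lasts 1/8 s, in which the tool goes at most 62.5 mm and 10.7 degrees, less where a joint would pass 70% of its speed; a pose out of reach is approached as far as the arm can. A call with a gripper value outside its range is refused whole. The fingers move at their own pace and stop on an object; "newtons" is the grip in N (left out, the last holds). Time passes only in rows, so rows that do not move let the fingers close, or fill a call up. It gives the time, the measured TCP pose, the force, the opening and the grip force at its end, in the units of the state.
- bot.get_obs(): the state, without advancing time (a new reading comes with each control period).
- get_image(name): name is "side" or "top" or "wrist"; returns a dict with "frame" (420x560x3 uint8, red, green, blue), "fx", "fy", "cx", "cy" (pixels), "camera_from_world" (4x4, takes a point from world to camera coordinates); the wrist camera has in their place "tool_from_camera" (4x4, takes a point from camera to tool coordinates, whose origin is the TCP and whose axes are the flange's). Camera axes: x right, y down, z forward; pixel columns grow to the right and rows downward; lengths in mm; the calibration is good to about 2 mm. A picture is of the moment at which its call begins: read the wrist's pose just before it. There is no depth.
- close_job(): hands the job in; it is judged then, once.
The state is a dict: "time": time; "joint_pos": joint angles; "qd": joint speeds; "tau": joint torques, N m; "tcp_pos": TCP position; "orientation": TCP orientation; "ft_force": force on the tool from outside, world axes, zero at the start; "moment": the same for the moment, N m; "width": finger opening in mm; "finger_force": force on a finger pad.
Only numpy, scipy, OpenCV 4.12 (cv2) and the standard library are available. Lean on these libraries where they do the work, as an engineer would, in place of code of your own. Each camera call takes 0.05 s, during which the arm holds its last target. There are 200 camera calls.

## Task

Take the square-handled drift out of the wooden rack and, pressing with its nose on the steel cup's rim in turn around the circle, work the cup down into the microscope base until its flange sits fully home and flush all round, never letting it lean by more than about seven degrees; do not touch the cup with the gripper itself. Then put the drift back upright in its hole in the rack and let go, leaving the other tool, the objective, the eyepiece and the slide box where they are.

Things in the scene. Friction and masses are not known exactly. Their poses are not given: they have to be found in the camera images.
- base: stripped microscope base: white casting 190 (x) x 150 (y) x 50 mm high with a black foot strip, fixed; origin at the centre of its underside, z up. On its flat top face stands a dark steel pad 40 x 70 mm, 12 mm high, centred 70 mm towards +x. The round well for the cup, 59 mm in diameter, is centred 30 mm from the origin towards its own -x
- well (a point): centre of the well's mouth, in the base's top face (50 mm above the bench). The well grips the cup by dry friction at three lands 31 mm from the axis, at 0 and +-120 degrees from the base's x axis. About 9 N on the rim over a land, up to 17 N between two, drives that side down, tilting the cup about the far lands; it stays as pressed. Each land stops hard when the flange is home there
- cup_top (a point): steel bearing cup, started in the well, a little crooked. The point is the centre of its flange's upper face, z the cup's axis. Flange 68 mm outside, 40 mm inside diameter, 5 mm thick, open in the middle: press on the ring, 27 mm from the axis. Home, the flange lies on the base's top face, its upper face 5 mm above it; at the start 9 to 12 mm higher than that
- rack: wooden tool rack 70 (x) x 160 (y) x 66 mm high, fixed; origin at the centre of its underside, z up. Two through holes 20 mm in diameter at 40 mm to its own +y and -y, each holding one tool; which is which varies
- drift_grip (a point): centre of the drift's handle: square, aluminium, 18 x 18 mm, 50 mm long, sides along its x and y. Below it a round collar 28 mm across, 8 mm thick, that rests on the rack, then a white nylon rod 14 mm in diameter with a ball nose. z points up along the drift; the nose's end is 93 mm and the collar's underside 33 mm below this point. Upright in the rack at first; 0.15 kg
- drift_tip (a point): end of the drift's nose, on its axis
- punch: the other tool in the rack, leave it: a pin punch with a round handle 14 mm in diameter ending in a 22 mm ball, a 28 mm collar and an 8 mm pin; origin at the end of the pin; 118 mm long, its top 124 mm above the bench
- objective: bystander: brass objective, 32 mm in diameter, 47 mm high, standing; origin under its centre
- eyepiece: bystander: eyepiece, 33 mm in diameter, 42 mm high, standing on its black end; origin under its centre
- slidebox: bystander: grey slide box 85 x 100 x 28 mm, lying flat; origin under its centre
Mind the look-alikes: they are no part of the job. What is shaped like the part that bears drift_grip but pink or yellow is not meant. Of the things that look like the rack, take the one that is farthest from the robot's base at the start.

How it is judged:
By the outcome, as a careful person would: the job done as asked, in the order asked, and still so for the second after the job is handed in, with the robot touching nothing.
It also fails if it takes over 72 s, if anything falls off the work surface, if the arm or the gripper's body presses on something with over 40 N, if the wrist force passes 120 N, or if a joint passes its speed limit or range.

## Working session

There is one attempt and no reset: what is moved stays moved. The work goes in short steps, Python scripts to look and compute and a tool call to move; the robot and the scene stay as the last step left them, time stands still between calls to the robot, and variables do not carry over. Pictures are saved under pics/ and viewed, at most 10 in all, crops included, and the job is handed in when it is done.

Besides the shell and the picture viewer there is one more tool, called after ">>>" as name(argument=value, ...), one argument or row to a line, values as JSON. apply_moves: Moves the arm, as the interface text tells. Its arguments: {"type":"object","properties":{"series":{"type":"array"},"newtons":{"type":"number"}},"required":["series"]}

```bash
mkdir -p pics
cat > h.py <<'E'
import numpy as np, cv2
from plant import bot, get_image, close_job
def ray_plane(im,u,v,z,T=None):
    T=im["camera_from_world"] if T is None else T
    T=np.array(T);R=T[:3,:3];t=T[:3,3];c=-R.T@t
    d=R.T@np.array([(u-im["cx"])/im["fx"],(v-im["cy"])/im["fy"],1])
    return c+d*(z-c[2])/d[2]
def proj(im,p,T=None):
    T=np.array(im["camera_from_world"] if T is None else T)
    q=T[:3,:3]@np.array(p,float)+T[:3,3]
    return np.array([im["fx"]*q[0]/q[2]+im["cx"],im["fy"]*q[1]/q[2]+im["cy"]])
def wristT(im,o):
    W=np.eye(4);W[:3,:3]=cv2.Rodrigues(np.array(o["orientation"],float))[0];W[:3,3]=o["tcp_pos"]
    return np.linalg.inv(W@np.array(im["tool_from_camera"]))
def save(im,n,crop=None,s=1):
    f=im["frame"]
    if crop: x0,y0,x1,y1=crop; f=f[y0:y1,x0:x1]
    cv2.imwrite("pics/"+n,cv2.resize(f[:,:,::-1],None,fx=s,fy=s,interpolation=cv2.INTER_CUBIC))
E
python3 - <<'E'
from h import *
import pickle
o=bot.get_obs();print({k:np.round(v,3) for k,v in o.items()},bot.tcp_to_grasp)
D={}
for n in("top","side"):
    im=get_image(n);D[n]=im;save(im,n+"0.png",s=1.4)
    T=np.array(im["camera_from_world"]);print(n,np.round(-T[:3,:3].T@T[:3,3]),im["fx"])
pickle.dump(D,open("d0.pkl","wb"))
E
```

```text
{'time': np.float64(0.0), 'joint_pos': array([ 1.268,  0.265,  1.605, -0.   ,  1.274, -0.037]), 'qd': array([-0.001,  0.   , -0.001,  0.   ,  0.002,  0.001]), 'tau': array([-2.0000e-03, -5.0211e+01, -3.5687e+01,  7.2000e-02,  3.0000e-02,
       -0.0000e+00]), 'tcp_pos': array([177.102, 650.611, 237.412]), 'orientation': array([-4.160e-01, -3.114e+00,  3.000e-03]), 'ft_force': array([-0.238,  0.351,  0.334]), 'moment': array([-0.006, -0.015,  0.023]), 'finger_force': np.float64(0.0), 'width': np.float64(88.044)} 18.700000000000003
top [ 396.   40. 1331.] 450.8819384644134
side [  307. -1059.   775.] 526.3914886281102
```

View pics/top0.png

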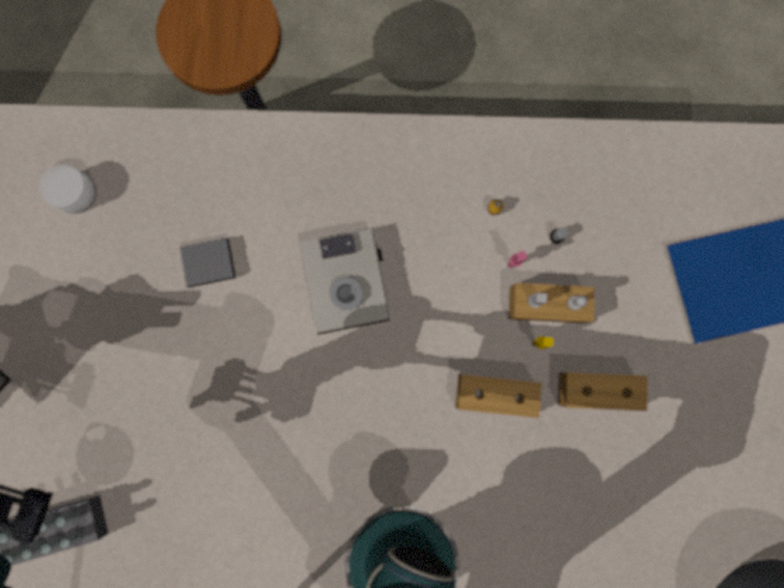

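View pics/side0.png

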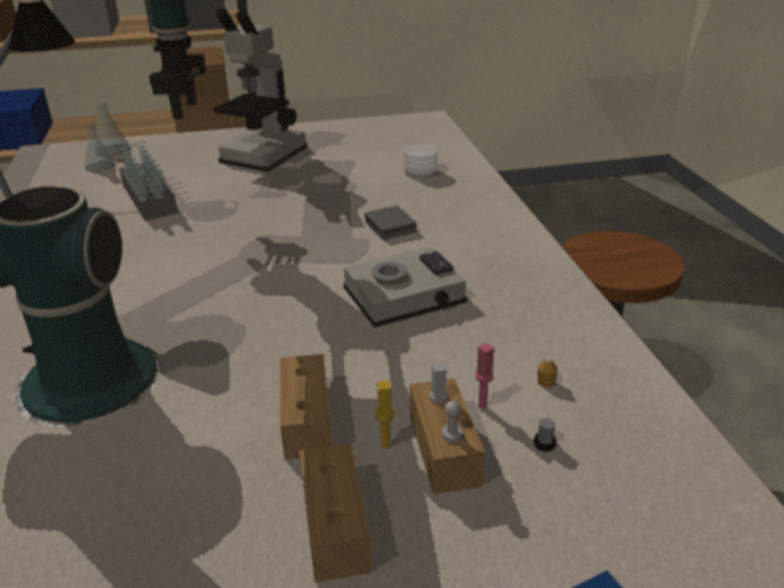

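Candidates for the drift, by pixel in the top picture: the grey square handle at (540,298) in the far rack, the pink one at (517,258), the yellow one at (543,341), and the ball-ended punch at (577,302). The racks are at (552,302), (500,395) and (603,390). The farthest from the robot is (552,302), so I choose the grey square handle there. I'll check this in a close crop.

Run:
```python
from h import *
import pickle
D=pickle.load(open("d0.pkl","rb"));t=D["top"];s=D["side"]
a=cv2.resize(t["frame"][185:245,350:440],None,fx=5,fy=5,interpolation=2)
b=cv2.resize(t["frame"][155:245,205:285],None,fx=5,fy=5,interpolation=2)
c=np.zeros((450,800,3),np.uint8)
a=a[:,:400];c[:300,:400]=a;c[:450,400:]=b
cv2.imwrite("pics/crop.png",c[:,:,::-1])
for n,u,v,z in[("drifttop",540,298,124),("punch",577,302,115),("rackTL",511,283,66),("rackTR",596,286,66),("rackBR",594,322,66),("rackBL",510,317,66),("cup",346,292,65),("bTL",302,237,50),("bTR",372,230,50),("bBR",387,320,50),("bBL",318,331,50),("pad",338,245,62)]:
    p=ray_plane(t,u/1.4,v/1.4,z);print(n,np.round(p),np.round(proj(s,p)*1.4))
```

```text
drifttop [ 530. -251.  124.] [434. 366.]
punch [ 525. -325.  115.] [444. 404.]
rackTL [ 566. -207.   66.] [448. 375.]
rackTR [ 564. -379.   66.] [482. 454.]
rackBR [ 491. -374.   66.] [428. 460.]
rackBL [ 497. -205.   66.] [404. 381.]
cup [540. 126.  65.] [387. 270.]
bTL [653. 222.  50.] [432. 247.]
bTR [672.  78.  50.] [461. 281.]
bBR [486.  42.  50.] [368. 304.]
bBL [460. 181.  50.] [342. 268.]
pad [636. 146.  62.] [434. 260.]
```

View pics/crop.png

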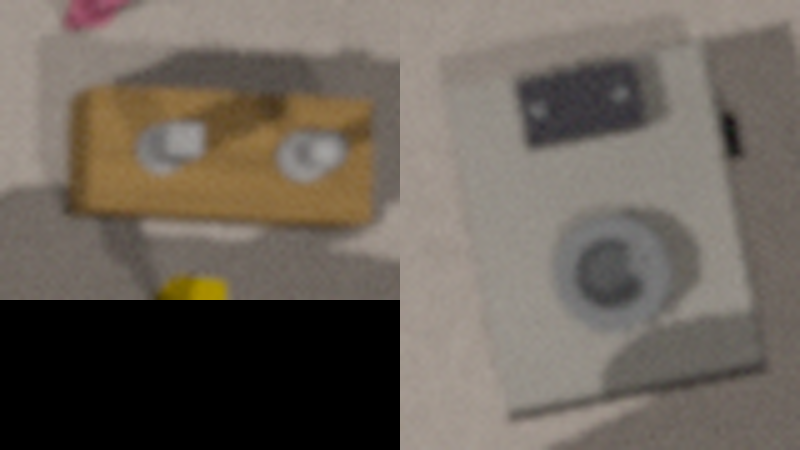

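The crop confirms the grey square handle in the left hole of the far rack, at crop (185,140), which is about (530,-251). The punch sits in the right hole. The cup centre is at about (540,126) and the base yaw is about 0.2 rad. Moving above the drift.

>>> apply_moves(
  series=[
    [[0, 0, -0.054, 30, -37.6, 3, 60], [0, 0, -0.054, 30, -37.6, 3, 60], [0, 0, -0.054, 30, -37.6, 3, 60], [0, 0, -0.054, 30, -37.6, 3, 60], [0, 0, -0.054, 30, -37.6, 3, 60], [0, 0, -0.054, 30, -37.6, 3, 60], [0, 0, -0.054, 30, -37.6, 3, 60], [0, 0, -0.054, 30, -37.6, 3, 60]],
  ],
  newtons=60,
)

```text
time: 1.1
tcp_pos: [417.8, 349.0, 262.4]
orientation: [-1.076, -2.951, 0.001]
ft_force: [-0.7, 0.9, -0.0]
width: 60.2
finger_force: 0.0
```

>>> apply_moves(
  series=[
    [[0, 0, -0.054, 10, -37.6, 2, 60], [0, 0, -0.054, 10, -37.6, 2, 60], [0, 0, -0.054, 10, -37.6, 2, 60], [0, 0, -0.054, 10, -37.6, 2, 60], [0, 0, -0.054, 10, -37.6, 2, 60], [0, 0, -0.054, 10, -37.6, 2, 60], [0, 0, -0.054, 10, -37.6, 2, 60], [0, 0, -0.054, 10, -37.6, 2, 60]],
  ],
)

```text
time: 2.1
tcp_pos: [497.2, 48.4, 278.4]
orientation: [-1.684, -2.652, 0.0]
ft_force: [0.6, -0.5, 0.0]
width: 60.1
finger_force: 0.0
```

>>> apply_moves(
  series=[
    [[0, 0, -0.054, 4, -37.6, 0, 60], [0, 0, -0.054, 4, -37.6, 0, 60], [0, 0, -0.054, 4, -37.6, 0, 60], [0, 0, -0.054, 4, -37.6, 0, 60], [0, 0, -0.054, 4, -37.6, 0, 60], [0, 0, -0.054, 4, -37.6, 0, 60], [0, 0, -0.054, 4, -37.6, 0, 60], [0, 0, -0.054, 4, -37.6, 0, 60]],
  ],
)

```text
time: 3.1
tcp_pos: [529.0, -252.2, 278.1]
orientation: [-2.213, -2.229, 0.0]
ft_force: [0.2, -0.5, 0.5]
width: 60.0
finger_force: 0.0
```

Run:
```python
from h import *
import pickle
o=bot.get_obs();print({k:np.round(v,3) for k,v in o.items()})
im=get_image("wrist");save(im,"w1.png",s=1.4);pickle.dump((o,im),open("w1.pkl","wb"))
T=wristT(im,o);print(np.round(np.linalg.inv(T),2),im["fx"])
print(proj(im,[530,-251,124],T)*1.4)
```

```text
{'time': np.float64(3.1), 'joint_pos': array([-0.487,  0.075,  1.751,  0.   ,  1.317, -0.495]), 'qd': array([-0.442,  0.291, -0.309,  0.001,  0.014, -0.011]), 'tau': array([ 1.6170e+00, -4.1875e+01, -3.4908e+01, -3.0000e-02,  1.1500e-01,
        1.0000e-03]), 'tcp_pos': array([ 529.013, -252.219,  278.142]), 'orientation': array([-2.213, -2.229,  0.   ]), 'ft_force': array([ 0.236, -0.508,  0.46 ]), 'moment': array([-0.071,  0.085, -0.006]), 'finger_force': np.float64(0.0), 'width': np.float64(60.003)}
[[ 1.0000e+00  1.0000e-02  0.0000e+00  5.2961e+02]
 [ 1.0000e-02 -9.5000e-01 -3.2000e-01 -1.6976e+02]
 [-0.0000e+00  3.2000e-01 -9.5000e-01  4.2434e+02]
 [ 0.0000e+00  0.0000e+00  0.0000e+00  1.0000e+00]] 348.8687657147863
[393.24823624 264.07353122]
```

View pics/w1.png

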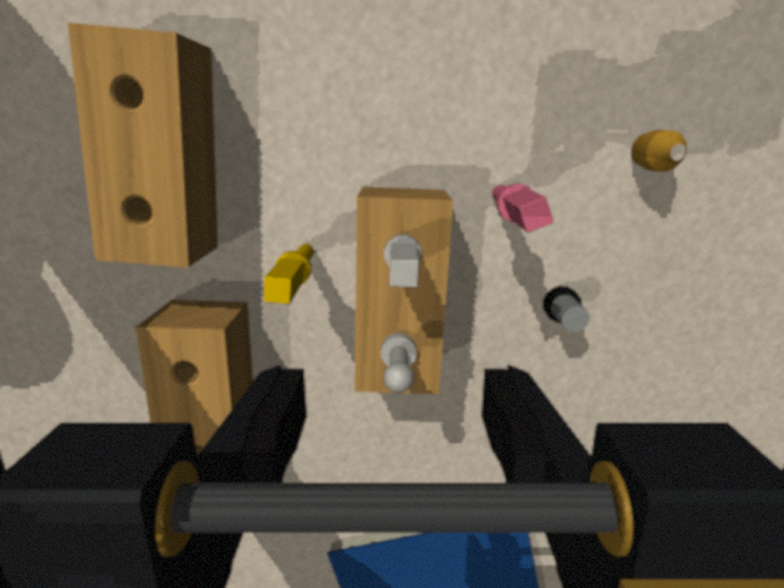

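The wrist view shows the square handle's top face centred at about (405,272), its sides parallel to the picture axes, its collar at (402,250). The punch ball is at (398,376).

Run:
```python
from h import *
import pickle
o,im=pickle.load(open("w1.pkl","rb"));T=wristT(im,o)
for n,u,v,z in[("top",405,272,124),("collar",402,250,74),("punch",398,376,113),("rTL",358,196,66),("rTR",452,197,66),("rBR",440,392,66),("rBL",356,391,66)]:
    print(n,np.round(ray_plane(im,u/1.4,v/1.4,z,T),1))
o=bot.get_obs();print(o["tcp_pos"],o["qd"])
```

```text
top [ 537.5 -256.2  124. ]
collar [ 536.4 -253.8   74. ]
punch [ 534.  -336.5  113. ]
rTL [ 504.2 -215.9   66. ]
rTR [ 572.3 -216.1   66. ]
rBR [ 569.7 -376.3   66. ]
rBL [ 499.9 -375.9   66. ]
[ 529.27965739 -256.48116487  277.97362961] [ 0.03923964 -0.03047378  0.03655485  0.02645972  0.0222635   0.00215244]
```

>>> apply_moves(
  series=[
    [[0, 0, -0.01, 4, 0, -20, 60], [0, 0, 0, 4, 0, -30, 60], [0, 0, 0, 0, 0, -30, 60], [0, 0, 0, 0, 0, -20, 60], [0, 0, 0, 0, 0, -5, 60], [0, 0, 0, 0, 0, 0, 60], [0, 0, 0, 0, 0, 0, 60], [0, 0, 0, 0, 0, 0, 60]],
  ],
)

```text
time: 4.15
tcp_pos: [538.1, -251.5, 175.1]
orientation: [2.221, 2.219, 0.001]
ft_force: [-0.0, 0.4, -0.0]
width: 60.1
finger_force: 0.0
```

Run:
```python
from h import *
import pickle
o=bot.get_obs();print(o["tcp_pos"],o["orientation"])
im=get_image("wrist");pickle.dump((o,im),open("w2.pkl","wb"))
T=wristT(im,o)
u=proj(im,[537,-256,124],T);print(u)
f=im["frame"].copy()
for z,c in((124,(255,0,0)),(74,(0,255,0))):
    pts=np.array([proj(im,[537+a*9,-256+b*9,z],T) for a,b in((-1,-1),(1,-1),(1,1),(-1,1))])
    cv2.polylines(f,[np.int32(pts)],True,c)
im["frame"]=f;save(im,"w2.png",(150,20,420,300),2)
s=pickle.load(open("d0.pkl","rb"));print(proj(s["side"],[537,-256,124])*1.4,proj(s["top"],[537,-256,124])*1.4)
```

```text
[ 538.05832763 -251.50897346  175.05819497] [2.22109882e+00 2.21869305e+00 1.13407192e-03]
[277.20098448 241.30096483]
[439.1919613  366.84261001] [542.35374999 294.68441778]
```

View pics/w2.png

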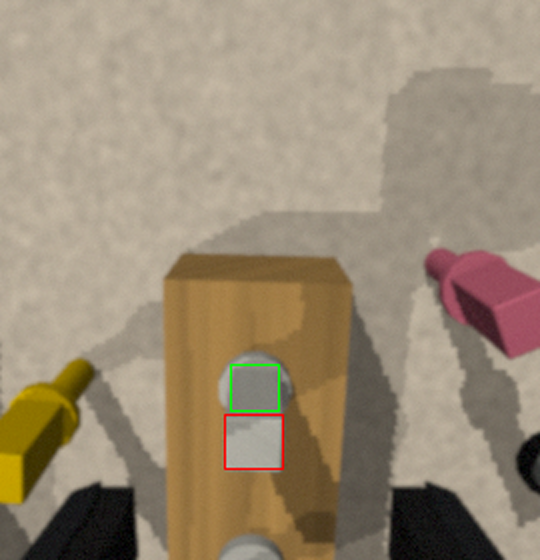

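The overlay shows (537,-256) matching the handle's top face and collar. Going down to grasp at the handle's centre.

>>> apply_moves(
  series=[
    [[0, 0, 0, -1, -4.5, -10, 60], [0, 0, 0, 0, 0, -25, 60], [0, 0, 0, 0, 0, -25, 60], [0, 0, 0, 0, 0, -20, 60], [0, 0, 0, 0, 0, -10, 60], [0, 0, 0, 0, 0, -4, 60], [0, 0, 0, 0, 0, 0, 60], [0, 0, 0, 0, 0, 0, 60]],
  ],
)

```text
time: 5.2
tcp_pos: [537.0, -256.0, 80.7]
orientation: [2.221, 2.219, 0.001]
ft_force: [-0.7, -0.4, -0.3]
width: 59.9
finger_force: 0.0
```

>>> apply_moves(
  series=[
    [[0, 0, 0, 0, 0, 0, 10], [0, 0, 0, 0, 0, 0, 10], [0, 0, 0, 0, 0, 0, 10], [0, 0, 0, 0, 0, 0, 10], [0, 0, 0, 0, 0, 0, 10], [0, 0, 0, 0, 0, 0, 10], [0, 0, 0, 0, 0, 0, 10], [0, 0, 0, 0, 0, 0, 10]],
  ],
  newtons=60,
)

```text
time: 6.2
tcp_pos: [536.3, -255.6, 79.7]
orientation: [-2.222, -2.22, 0.0]
ft_force: [-0.7, -0.1, 1.2]
width: 17.6
finger_force: 60.0
```

>>> apply_moves(
  series=[
    [[0, 0, 0, 0, 0, 5, 10], [0, 0, 0, 0, 0, 10, 10], [0, 0, 0, 0, 0, 15, 10], [0, 0, 0, 0, 0, 20, 10], [0, 0, 0, 0, 0, 20, 10], [0, 0, 0, 0, 0, 20, 10], [0, 0, 0, 0, 0, 20, 10], [0, 0, 0, 0, 10, 10, 10]],
  ],
)

```text
time: 7.2
tcp_pos: [537.0, -246.1, 201.9]
orientation: [2.222, 2.217, 0.001]
ft_force: [0.5, 0.3, -1.3]
width: 17.3
finger_force: 60.0
```

>>> apply_moves(
  series=[
    [[0, 0, 0, 0, 25, 0, 10], [0, 0, 0, 0, 45, 0, 10], [0, 0, 0, 0, 50, 0, 10], [0, 0, 0, 0, 50, 0, 10], [0, 0, 0, 0, 50, 0, 10], [0, 0, 0, 0, 45, 0, 10], [0, 0, 0, 0, 30, 0, 10], [0, 0, 0, 0, 10, 0, 10]],
  ],
)

```text
time: 8.2
tcp_pos: [535.6, 61.3, 199.5]
orientation: [-2.219, -2.223, 0.001]
ft_force: [0.2, -0.7, -1.8]
width: 17.8
finger_force: 60.0
```

Run:
```python
from h import *
import pickle
o=bot.get_obs()
im=get_image("wrist")
o=bot.get_obs();print(o["tcp_pos"],o["orientation"],o["ft_force"])
im=get_image("wrist");save(im,"w3.png",s=1.4);pickle.dump((o,im),open("w3.pkl","wb"))
```

```text
[535.79870649  61.40690081 199.56573077] [-2.21956603e+00 -2.22208486e+00  2.92224288e-05] [ 0.29873361 -0.38275836 -1.49729384]
```

View pics/w3.png

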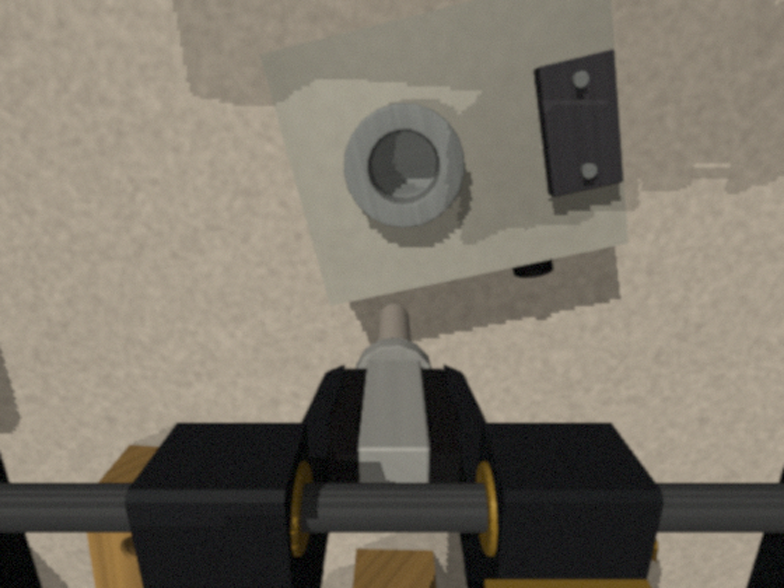

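The flange ring's outer edge is centred at (404,164) and its bore at (404,165). The base's lower edge runs from (332,303) to (627,243), and the drift's nose is at (395,308).

Run:
```python
from h import *
import pickle
o,im=pickle.load(open("w3.pkl","rb"));T=wristT(im,o)
P=lambda u,v,z:np.round(ray_plane(im,u/1.4,v/1.4,z,T),1)
for z in(60,65,68):
    print(z,P(404,164,z),P(345,164,z),P(464,164,z),P(404,102,z),P(404,226,z))
a,b=P(332,303,50),P(627,243,50);print(a,b,np.arctan2(b[1]-a[1],b[0]-a[0]))
print(P(540,70,62),P(613,51,62),P(623,181,62),P(550,195,62))
print(np.round(proj(im,o["tcp_pos"]-np.array([0,0,73.7]),T)*1.4), P(395,304,126))
yaw=.2
bc=a[:2]+np.array([[np.cos(yaw),-np.sin(yaw)],[np.sin(yaw),np.cos(yaw)]])@[65,75];print("well?",bc)
for k in range(3):
    t=yaw+k*2*np.pi/3;print(np.round(27*np.array([np.cos(t),np.sin(t)]),1))
```

```text
60 [542.8 125.2  60. ] [509.4 125.1  60. ] [576.8 125.2  60. ] [542.6 157.8  60. ] [543.1  89.8  60. ]
65 [542.7 125.5  65. ] [509.9 125.4  65. ] [576.1 125.5  65. ] [542.5 157.6  65. ] [543.   90.7  65. ]
68 [542.7 125.7  68. ] [510.2 125.6  68. ] [575.7 125.7  68. ] [542.4 157.4  68. ] [543.   91.3  68. ]
[497.5  37.9  50. ] [681.   77.5  50. ] 0.21254433302294712
[614.5 173.6  62. ] [651.9 182.8  62. ] [667.3 116.1  62. ] [626.7 108.2  62. ]
[391. 310.] [537.7  64.7 126. ]
well? [546.30412775 124.31849984]
[26.5  5.4]
[-17.9  20.2]
[ -8.6 -25.6]
```

>>> apply_moves(
  series=[
    [[0, 0, 0, 6, 14, 0, 10], [0, 0, 0, 9, 18, -5, 10], [0, 0, 0, 9, 18, -10, 10], [0, 0, 0, 6, 14, -14, 10], [0, 0, 0, 3, 5, -12, 10], [0, 0, 0, 0, 0, -9, 10], [0, 0, 0, 0, 0, -3, 10], [0, 0, 0, 0, 0, 0, 10]],
  ],
)

```text
time: 9.3
tcp_pos: [569.1, 127.9, 146.5]
orientation: [-2.223, -2.22, 0.001]
ft_force: [0.6, 0.1, -1.7]
width: 17.7
finger_force: 60.0
```

>>> apply_moves(
  series=[
    [[0, 0, 0, 0, 0, -0.7, 10], [0, 0, 0, 0, 0, -0.7, 10], [0, 0, 0, 0, 0, -0.7, 10], [0, 0, 0, 0, 0, -0.7, 10], [0, 0, 0, 0, 0, -0.7, 10], [0, 0, 0, 0, 0, -0.7, 10], [0, 0, 0, 0, 0, 0, 10], [0, 0, 0, 0, 0, 0, 10]],
  ],
)

```text
time: 10.3
tcp_pos: [569.3, 128.4, 142.5]
orientation: [-2.222, -2.22, 0.0]
ft_force: [0.6, -0.3, -2.1]
width: 17.9
finger_force: 60.0
```

>>> apply_moves(
  series=[
    [[0, 0, 0, 0, 1, -0.7, 10], [0, 0, 0, 0, 1, -0.7, 10], [0, 0, 0, 0, 0, -0.7, 10], [0, 0, 0, 0, 0, -0.7, 10], [0, 0, 0, 0, 0, -0.7, 10], [0, 0, 0, 0, 0, -0.5, 10], [0, 0, 0, 0, 0, 0, 10], [0, 0, 0, 0, 0, 0, 10]],
  ],
)

```text
time: 11.3
tcp_pos: [569.6, 130.5, 139.0]
orientation: [2.222, 2.22, 0.001]
ft_force: [0.2, -0.2, 2.5]
width: 17.4
finger_force: 60.0
```

>>> apply_moves(
  series=[
    [[0, 0, 0, 0, 0, 7, 10], [0, 0, 0, -10, 3, 0, 10], [0, 0, 0, -14, 5, 0, 10], [0, 0, 0, -14, 4, 0, 10], [0, 0, 0, -7, 2.5, 0, 10], [0, 0, 0, 0, 0, -1, 10], [0, 0, 0, 0, 0, -1, 10], [0, 0, 0, 0, 0, 0, 10]],
  ],
)

```text
time: 12.3
tcp_pos: [524.6, 144.8, 143.4]
orientation: [2.223, 2.22, 0.0]
ft_force: [-0.2, -0.5, -1.6]
width: 17.9
finger_force: 60.0
```

>>> apply_moves(
  series=[
    [[0, 0, 0, 0, 0, -0.7, 10], [0, 0, 0, 0, 0, -0.7, 10], [0, 0, 0, 0, 0, -0.7, 10], [0, 0, 0, 0, 0, -0.7, 10], [0, 0, 0, 0, 0, 0, 10], [0, 0, 0, 0, 0, 0, 10], [0, 0, 0, 0, 0, 0, 10], [0, 0, 0, 0, 0, 0, 10]],
  ],
)

```text
time: 13.3
tcp_pos: [524.3, 144.9, 140.8]
orientation: [2.222, 2.22, 0.0]
ft_force: [-0.1, 0.2, -1.8]
width: 17.3
finger_force: 60.0
```

>>> apply_moves(
  series=[
    [[0, 0, 0, 0, 0, -0.7, 10], [0, 0, 0, 0, 0, -0.7, 10], [0, 0, 0, 0, 0, -0.7, 10], [0, 0, 0, 0, 0, -0.7, 10], [0, 0, 0, 0, 0, 0, 10], [0, 0, 0, 0, 0, 0, 10], [0, 0, 0, 0, 0, 0, 10], [0, 0, 0, 0, 0, 0, 10]],
  ],
)

```text
time: 14.3
tcp_pos: [524.5, 145.0, 138.3]
orientation: [2.222, 2.22, 0.001]
ft_force: [-1.7, -0.1, 4.8]
width: 17.5
finger_force: 60.0
```

>>> apply_moves(
  series=[
    [[0, 0, 0, 0, 0, 6, 10], [0, 0, 0, 2, -10, 0, 10], [0, 0, 0, 3, -14, 0, 10], [0, 0, 0, 3, -14, 0, 10], [0, 0, 0, 2, -7.5, 0, 10], [0, 0, 0, 0, 0, -1, 10], [0, 0, 0, 0, 0, -1, 10], [0, 0, 0, 0, 0, 0, 10]],
  ],
)

```text
time: 15.3
tcp_pos: [534.1, 99.7, 141.7]
orientation: [-2.222, -2.221, 0.0]
ft_force: [0.5, -0.0, -1.6]
width: 17.8
finger_force: 60.0
```

>>> apply_moves(
  series=[
    [[0, 0, 0, 0, 0, -0.7, 10], [0, 0, 0, 0, 0, -0.7, 10], [0, 0, 0, 0, 0, -0.7, 10], [0, 0, 0, 0, 0, -0.7, 10], [0, 0, 0, 0, 0, 0, 10], [0, 0, 0, 0, 0, 0, 10], [0, 0, 0, 0, 0, 0, 10], [0, 0, 0, 0, 0, 0, 10]],
  ],
)

```text
time: 16.3
tcp_pos: [534.3, 99.4, 139.1]
orientation: [2.223, 2.22, 0.0]
ft_force: [-0.2, 0.6, -1.1]
width: 17.3
finger_force: 60.0
```

>>> apply_moves(
  series=[
    [[0, 0, 0, 0, 0, -0.7, 10], [0, 0, 0, 0, 0, -0.7, 10], [0, 0, 0, 0, 0, -0.7, 10], [0, 0, 0, 0, 0, -0.7, 10], [0, 0, 0, 0, 0, 0, 10], [0, 0, 0, 0, 0, 0, 10], [0, 0, 0, 0, 0, 0, 10], [0, 0, 0, 0, 0, 0, 10]],
  ],
)

```text
time: 17.3
tcp_pos: [534.7, 99.2, 137.8]
orientation: [2.222, 2.22, 0.001]
ft_force: [-3.1, -1.6, 7.7]
width: 17.6
finger_force: 60.0
```

>>> apply_moves(
  series=[
    [[0, 0, 0, 0, 0, -0.7, 10], [0, 0, 0, 0, 0, -0.7, 10], [0, 0, 0, 0, 0, -0.6, 10], [0, 0, 0, 0, 0, 0, 10], [0, 0, 0, 0, 0, 0, 10], [0, 0, 0, 0, 0, 0, 10], [0, 0, 0, 0, 0, 0, 10], [0, 0, 0, 0, 0, 0, 10]],
  ],
)

```text
time: 18.3
tcp_pos: [534.5, 98.5, 135.9]
orientation: [2.221, 2.22, -0.002]
ft_force: [-4.2, -3.7, 9.6]
width: 17.6
finger_force: 60.0
```

>>> apply_moves(
  series=[
    [[0, 0, 0, 0, 0, 8, 10], [0, 0, 0, 6, 6, 0, 10], [0, 0, 0, 11, 10, 0, 10], [0, 0, 0, 11, 9, 0, 10], [0, 0, 0, 7, 6, 0, 10], [0, 0, 0, 0, 0, -1, 10], [0, 0, 0, 0, 0, -1, 10], [0, 0, 0, 0, 0, 0, 10]],
  ],
)

```text
time: 19.3
tcp_pos: [568.8, 130.1, 140.0]
orientation: [-2.223, -2.22, 0.001]
ft_force: [0.4, 0.3, -0.5]
width: 17.2
finger_force: 60.0
```

>>> apply_moves(
  series=[
    [[0, 0, 0, 0, 0, -0.9, 10], [0, 0, 0, 0, 0, -0.9, 10], [0, 0, 0, 0, 0, -0.9, 10], [0, 0, 0, 0, 0, -0.9, 10], [0, 0, 0, 0, 0, -0.9, 10], [0, 0, 0, 0, 0, -0.9, 10], [0, 0, 0, 0, 0, 0, 10], [0, 0, 0, 0, 0, 0, 10]],
  ],
)

```text
time: 20.3
tcp_pos: [570.6, 130.6, 136.6]
orientation: [2.221, 2.219, 0.004]
ft_force: [-1.0, -0.1, 4.7]
width: 17.5
finger_force: 60.0
```

>>> apply_moves(
  series=[
    [[0, 0, 0, 0, 0, 8, 10], [0, 0, 0, -9, 3, 0, 10], [0, 0, 0, -13, 4.5, 0, 10], [0, 0, 0, -13, 4, 0, 10], [0, 0, 0, -8.5, 3, 0, 10], [0, 0, 0, 0, 0, -1, 10], [0, 0, 0, 0, 0, -1, 10], [0, 0, 0, 0, 0, 0, 10]],
  ],
)

```text
time: 21.3
tcp_pos: [526.2, 144.8, 140.9]
orientation: [2.223, 2.22, 0.0]
ft_force: [-0.2, 0.7, -1.1]
width: 17.7
finger_force: 60.0
```

>>> apply_moves(
  series=[
    [[0, 0, 0, 0, 0, -1.4, 10], [0, 0, 0, 0, 0, -0.9, 10], [0, 0, 0, 0, 0, -0.9, 10], [0, 0, 0, 0, 0, -0.9, 10], [0, 0, 0, 0, 0, -0.9, 10], [0, 0, 0, 0, 0, -0.9, 10], [0, 0, 0, 0, 0, -0.9, 10], [0, 0, 0, 0, 0, 0, 10]],
  ],
)

```text
time: 22.3
tcp_pos: [525.6, 145.7, 135.8]
orientation: [-2.222, -2.219, -0.001]
ft_force: [-4.6, 1.4, 8.8]
width: 17.4
finger_force: 60.0
```

>>> apply_moves(
  series=[
    [[0, 0, 0, 0, 0, 6, 10], [0, 0, 0, 2, -10, 0, 10], [0, 0, 0, 3, -13, 0, 10], [0, 0, 0, 2, -13, 0, 10], [0, 0, 0, 2, -9, 0, 10], [0, 0, 0, 0, 0, -1.5, 10], [0, 0, 0, 0, 0, -1.5, 10], [0, 0, 0, 0, 0, 0, 10]],
  ],
)

```text
time: 23.3
tcp_pos: [534.6, 100.2, 136.9]
orientation: [-2.222, -2.221, 0.0]
ft_force: [0.5, 0.7, -1.5]
width: 17.6
finger_force: 60.0
```

>>> apply_moves(
  series=[
    [[0, 0, 0, 0, 0, -0.9, 10], [0, 0, 0, 0, 0, -0.9, 10], [0, 0, 0, 0, 0, -0.9, 10], [0, 0, 0, 0, 0, -0.9, 10], [0, 0, 0, 0, 0, -0.9, 10], [0, 0, 0, 0, 0, -0.8, 10], [0, 0, 0, 0, 0, 0, 10], [0, 0, 0, 0, 0, 0, 10]],
  ],
)

```text
time: 24.3
tcp_pos: [534.8, 99.1, 133.5]
orientation: [2.221, 2.22, -0.002]
ft_force: [-3.9, -3.8, 8.9]
width: 17.5
finger_force: 60.0
```

>>> apply_moves(
  series=[
    [[0, 0, 0, 0, 0, 8, 10], [0, 0, 0, 6, 6, 0, 10], [0, 0, 0, 11, 10, 0, 10], [0, 0, 0, 11, 9, 0, 10], [0, 0, 0, 7, 6, 0, 10], [0, 0, 0, 0, 0, -1, 10], [0, 0, 0, 0, 0, -0.5, 10], [0, 0, 0, 0, 0, 0, 10]],
  ],
)

```text
time: 25.3
tcp_pos: [569.4, 130.6, 138.1]
orientation: [-2.223, -2.22, 0.001]
ft_force: [-0.1, 0.8, -1.9]
width: 17.6
finger_force: 60.0
```

>>> apply_moves(
  series=[
    [[0, 0, 0, 0, 0, -1.2, 10], [0, 0, 0, 0, 0, -0.9, 10], [0, 0, 0, 0, 0, -0.9, 10], [0, 0, 0, 0, 0, -0.9, 10], [0, 0, 0, 0, 0, -0.9, 10], [0, 0, 0, 0, 0, -0.9, 10], [0, 0, 0, 0, 0, -0.9, 10], [0, 0, 0, 0, 0, 0, 10]],
  ],
)

```text
time: 26.3
tcp_pos: [571.5, 131.1, 133.6]
orientation: [2.221, 2.219, 0.005]
ft_force: [0.4, 0.2, 6.0]
width: 17.7
finger_force: 60.0
```

>>> apply_moves(
  series=[
    [[0, 0, 0, 0, 0, 7.5, 10], [0, 0, 0, -9, 3, 0, 10], [0, 0, 0, -13, 4.5, 0, 10], [0, 0, 0, -13, 4, 0, 10], [0, 0, 0, -9, 3, 0, 10], [0, 0, 0, 0, 0, -1, 10], [0, 0, 0, 0, 0, -1, 10], [0, 0, 0, 0, 0, 0, 10]],
  ],
)

```text
time: 27.3
tcp_pos: [526.2, 145.3, 137.2]
orientation: [2.223, 2.22, 0.0]
ft_force: [0.1, 0.1, -1.3]
width: 17.5
finger_force: 60.0
```

>>> apply_moves(
  series=[
    [[0, 0, 0, 0, 0, -1, 10], [0, 0, 0, 0, 0, -0.9, 10], [0, 0, 0, 0, 0, -0.9, 10], [0, 0, 0, 0, 0, -0.9, 10], [0, 0, 0, 0, 0, -0.9, 10], [0, 0, 0, 0, 0, -0.9, 10], [0, 0, 0, 0, 0, 0, 10], [0, 0, 0, 0, 0, 0, 10]],
  ],
)

```text
time: 28.3
tcp_pos: [525.8, 146.3, 133.4]
orientation: [-2.222, -2.219, -0.002]
ft_force: [-3.6, 0.9, 8.5]
width: 17.6
finger_force: 60.0
```

>>> apply_moves(
  series=[
    [[0, 0, 0, 0, 0, 6, 10], [0, 0, 0, 2, -10, 0, 10], [0, 0, 0, 3, -13, 0, 10], [0, 0, 0, 2, -13, 0, 10], [0, 0, 0, 2, -9, 0, 10], [0, 0, 0, 0, 0, -1.5, 10], [0, 0, 0, 0, 0, -1.5, 10], [0, 0, 0, 0, 0, 0, 10]],
  ],
)

```text
time: 29.3
tcp_pos: [534.5, 100.7, 134.4]
orientation: [-2.222, -2.22, 0.001]
ft_force: [-0.4, 0.6, -1.6]
width: 17.5
finger_force: 60.0
```

>>> apply_moves(
  series=[
    [[0, 0, 0, 0, -0.5, -0.9, 10], [0, 0, 0, 0, 0, -0.9, 10], [0, 0, 0, 0, 0, -0.9, 10], [0, 0, 0, 0, 0, -0.9, 10], [0, 0, 0, 0, 0, -0.9, 10], [0, 0, 0, 0, 0, -0.7, 10], [0, 0, 0, 0, 0, 0, 10], [0, 0, 0, 0, 0, 0, 10]],
  ],
)

```text
time: 30.3
tcp_pos: [534.9, 99.3, 131.1]
orientation: [2.221, 2.22, -0.001]
ft_force: [-3.8, -2.9, 8.7]
width: 17.5
finger_force: 60.0
```

>>> apply_moves(
  series=[
    [[0, 0, 0, 0, 0, 8, 10], [0, 0, 0, 6, 6, 0, 10], [0, 0, 0, 10, 10, 0, 10], [0, 0, 0, 11, 9, 0, 10], [0, 0, 0, 7, 5.5, 0, 10], [0, 0, 0, 0, 0, -1, 10], [0, 0, 0, 0, 0, -1, 10], [0, 0, 0, 0, 0, 0, 10]],
  ],
)

```text
time: 31.3
tcp_pos: [568.3, 130.1, 135.2]
orientation: [-2.223, -2.22, 0.001]
ft_force: [-0.4, 0.1, -1.2]
width: 17.5
finger_force: 60.0
```

>>> apply_moves(
  series=[
    [[0, 0, 0, 0, 0, -1.1, 10], [0, 0, 0, 0, 0, -0.9, 10], [0, 0, 0, 0, 0, -0.9, 10], [0, 0, 0, 0, 0, -0.9, 10], [0, 0, 0, 0, 0, -0.9, 10], [0, 0, 0, 0, 0, -0.9, 10], [0, 0, 0, 0, 0, -0.9, 10], [0, 0, 0, 0, 0, 0, 10]],
  ],
)

```text
time: 32.3
tcp_pos: [570.4, 130.6, 130.9]
orientation: [2.221, 2.219, 0.005]
ft_force: [0.4, -0.3, 6.0]
width: 17.6
finger_force: 60.0
```

>>> apply_moves(
  series=[
    [[0, 0, 0, 0, 0, 7.5, 10], [0, 0, 0, -9, 3, 0, 10], [0, 0, 0, -13, 4.5, 0, 10], [0, 0, 0, -13, 4, 0, 10], [0, 0, 0, -9, 2.5, 0, 10], [0, 0, 0, 0, 0, -1, 10], [0, 0, 0, 0, 0, -1, 10], [0, 0, 0, 0, 0, 0, 10]],
  ],
)

```text
time: 33.3
tcp_pos: [525.1, 144.3, 134.5]
orientation: [2.223, 2.22, 0.0]
ft_force: [-0.0, 1.2, -1.2]
width: 17.3
finger_force: 60.0
```

>>> apply_moves(
  series=[
    [[0, 0, 0, 0, 0, -1, 10], [0, 0, 0, 0, 0, -0.9, 10], [0, 0, 0, 0, 0, -0.9, 10], [0, 0, 0, 0, 0, -0.9, 10], [0, 0, 0, 0, 0, -0.9, 10], [0, 0, 0, 0, 0, -0.9, 10], [0, 0, 0, 0, 0, 0, 10], [0, 0, 0, 0, 0, 0, 10]],
  ],
)

```text
time: 34.3
tcp_pos: [524.7, 145.4, 130.7]
orientation: [-2.222, -2.219, -0.001]
ft_force: [-4.9, 1.3, 9.4]
width: 17.6
finger_force: 60.0
```

>>> apply_moves(
  series=[
    [[0, 0, 0, 0, 0, 6, 10], [0, 0, 0, 2, -10, 0, 10], [0, 0, 0, 3, -13, 0, 10], [0, 0, 0, 2, -13, 0, 10], [0, 0, 0, 2, -9, 0, 10], [0, 0, 0, 0, 0, -1.5, 10], [0, 0, 0, 0, 0, -1.5, 10], [0, 0, 0, 0, 0, 0, 10]],
  ],
)

```text
time: 35.3
tcp_pos: [533.7, 99.6, 131.8]
orientation: [-2.222, -2.221, 0.0]
ft_force: [0.7, -0.1, -1.1]
width: 17.8
finger_force: 60.0
```

>>> apply_moves(
  series=[
    [[0, 0, 0, 0, -0.5, -1, 10], [0, 0, 0, 0, 0, -0.9, 10], [0, 0, 0, 0, 0, -0.9, 10], [0, 0, 0, 0, 0, -0.9, 10], [0, 0, 0, 0, 0, -0.9, 10], [0, 0, 0, 0, 0, -0.9, 10], [0, 0, 0, 0, 0, -0.9, 10], [0, 0, 0, 0, 0, 0, 10]],
  ],
)

```text
time: 36.3
tcp_pos: [534.0, 98.4, 128.3]
orientation: [2.221, 2.22, -0.001]
ft_force: [-5.6, -2.7, 14.9]
width: 18.0
finger_force: 60.0
```

>>> apply_moves(
  series=[
    [[0, 0, 0, 0, 0, 9, 10], [0, 0, 0, 6, 6, 0, 10], [0, 0, 0, 10, 10, 0, 10], [0, 0, 0, 11, 9, 0, 10], [0, 0, 0, 8, 6.5, 0, 10], [0, 0, 0, 0, 0, -1, 10], [0, 0, 0, 0, 0, -1, 10], [0, 0, 0, 0, 0, 0, 10]],
  ],
)

```text
time: 37.3
tcp_pos: [568.3, 130.1, 132.3]
orientation: [-2.222, -2.22, 0.001]
ft_force: [-0.0, -0.2, -1.1]
width: 17.2
finger_force: 60.0
```

>>> apply_moves(
  series=[
    [[0, 0, 0, 0, 0, -1.1, 10], [0, 0, 0, 0, 0, -0.9, 10], [0, 0, 0, 0, 0, -1, 10], [0, 0, 0, 0, 0, -1, 10], [0, 0, 0, 0, 0, -1, 10], [0, 0, 0, 0, 0, -1, 10], [0, 0, 0, 0, 0, -1, 10], [0, 0, 0, 0, 0, 0, 10]],
  ],
)

```text
time: 38.3
tcp_pos: [570.3, 130.8, 128.5]
orientation: [2.221, 2.219, 0.005]
ft_force: [-2.4, -0.1, 11.4]
width: 17.8
finger_force: 60.0
```

>>> apply_moves(
  series=[
    [[0, 0, 0, 0, 0, 9, 10], [0, 0, 0, -9, 3, 0, 10], [0, 0, 0, -13, 4.5, 0, 10], [0, 0, 0, -13, 4, 0, 10], [0, 0, 0, -9, 3, 0, 10], [0, 0, 0, 0, 0, -1, 10], [0, 0, 0, 0, 0, -1, 10], [0, 0, 0, 0, 0, 0, 10]],
  ],
)

```text
time: 39.3
tcp_pos: [525.2, 144.8, 132.6]
orientation: [2.223, 2.22, 0.0]
ft_force: [-0.1, -0.1, -1.5]
width: 17.6
finger_force: 60.0
```

>>> apply_moves(
  series=[
    [[0, 0, 0, 0, 0, -1.1, 10], [0, 0, 0, 0, 0, -0.9, 10], [0, 0, 0, 0, 0, -1, 10], [0, 0, 0, 0, 0, -1, 10], [0, 0, 0, 0, 0, -1, 10], [0, 0, 0, 0, 0, -1, 10], [0, 0, 0, 0, 0, -1, 10], [0, 0, 0, 0, 0, 0, 10]],
  ],
)

```text
time: 40.3
tcp_pos: [524.8, 145.8, 128.0]
orientation: [-2.222, -2.219, -0.002]
ft_force: [-6.1, 1.2, 13.4]
width: 17.9
finger_force: 60.0
```

>>> apply_moves(
  series=[
    [[0, 0, 0, 0, 0, -1, 10], [0, 0, 0, 0, 0, -1, 10], [0, 0, 0, 0, 0, -0.5, 10], [0, 0, 0, 0, 0, 0, 10], [0, 0, 0, 0, 0, 0, 10], [0, 0, 0, 0, 0, 0, 10], [0, 0, 0, 0, 0, 2, 10], [0, 0, 0, 0, 0, 2, 10]],
  ],
)

```text
time: 41.3
tcp_pos: [524.8, 145.6, 128.5]
orientation: [-2.222, -2.22, -0.002]
ft_force: [-0.4, 1.1, 2.1]
width: 17.4
finger_force: 60.0
```

>>> apply_moves(
  series=[
    [[0, 0, 0, 0, 0, 8, 10], [0, 0, 0, 12, -4, 0, 10], [0, 0, 0, 16, -5, 0, 10], [0, 0, 0, 15, -5.5, 0, 10], [0, 0, 0, 0, 0, -3, 10], [0, 0, 0, 0, 0, -3, 10], [0, 0, 0, 0, 0, -1, 10], [0, 0, 0, 0, 0, -1, 10]],
  ],
)

```text
time: 42.3
tcp_pos: [568.3, 130.4, 128.4]
orientation: [2.221, 2.22, 0.002]
ft_force: [-0.2, -1.5, 6.3]
width: 17.2
finger_force: 60.0
```

>>> apply_moves(
  series=[
    [[0, 0, 0, 0, 0, -1, 10], [0, 0, 0, 0, 0, -1, 10], [0, 0, 0, 0, 0, -1, 10], [0, 0, 0, 0, 0, -1, 10], [0, 0, 0, 0, 0, 0, 10], [0, 0, 0, 0, 0, 0, 10], [0, 0, 0, 0, 0, 0, 10], [0, 0, 0, 0, 0, 0, 10]],
  ],
)

```text
time: 43.3
tcp_pos: [568.6, 130.5, 127.8]
orientation: [2.22, 2.22, 0.003]
ft_force: [-7.3, -2.3, 21.5]
width: 17.7
finger_force: 60.0
```

>>> apply_moves(
  series=[
    [[0, 0, 0, 0, 0, 11, 10], [0, 0, 0, -10, -9, 0, 10], [0, 0, 0, -14, -13, 0, 10], [0, 0, 0, -10, -9, 0, 10], [0, 0, 0, 0, 0, -3, 10], [0, 0, 0, 0, 0, -3, 10], [0, 0, 0, 0, 0, -1, 10], [0, 0, 0, 0, 0, -1, 10]],
  ],
)

```text
time: 44.3
tcp_pos: [534.1, 99.1, 128.0]
orientation: [2.222, 2.221, -0.002]
ft_force: [-6.1, -2.3, 15.6]
width: 17.9
finger_force: 60.0
```

>>> apply_moves(
  series=[
    [[0, 0, 0, 0, 0, -1, 10], [0, 0, 0, 0, 0, -1, 10], [0, 0, 0, 0, 0, -1, 10], [0, 0, 0, 0, 0, 0, 10], [0, 0, 0, 0, 0, 0, 10], [0, 0, 0, 0, 0, 0, 10], [0, 0, 0, 0, 0, 0, 10], [0, 0, 0, 0, 0, 0, 10]],
  ],
)

```text
time: 45.3
tcp_pos: [534.3, 99.2, 127.7]
orientation: [2.221, 2.221, -0.001]
ft_force: [-11.4, -3.2, 25.9]
width: 17.6
finger_force: 60.1
```

>>> apply_moves(
  series=[
    [[0, 0, 0, 0, 0, 10, 10], [0, 0, 0, 0, 0, 15, 10], [0, 0, 0, 0, -8, 18, 10], [0, 0, 0, 0, -10, 18, 10], [0, 0, 0, 0, -10, 10, 10], [0, 0, 0, 0, -10, 4, 10], [0, 0, 0, 0, 0, 0, 10], [0, 0, 0, 0, 0, 0, 10]],
  ],
)

```text
time: 46.3
tcp_pos: [533.3, 61.3, 197.3]
orientation: [-2.222, -2.219, 0.001]
ft_force: [-0.2, -0.1, -1.6]
width: 17.4
finger_force: 60.0
```

Run:
```python
from h import *
import pickle
o=bot.get_obs();print(o["tcp_pos"],o["orientation"],o["ft_force"],o["moment"])
im=get_image("wrist");pickle.dump((o,im),open("w4.pkl","wb"))
T=wristT(im,o)
print(proj(im,o["tcp_pos"]-np.array([0,0,73.7]),T)*1.4,proj(im,o["tcp_pos"]-np.array([0,0,13.7]),T)*1.4)
save(im,"w4.png",s=1.4)
```

```text
[533.27901915  61.26200048 197.32960118] [-2.22230494e+00 -2.21907159e+00  1.40876317e-03] [-0.15440721 -0.09215879 -1.6044664 ] [-0.06415419  0.08723365  0.01743522]
[391.14032074 310.2695007 ] [390.25570142 368.16608418]
```

View pics/w4.png

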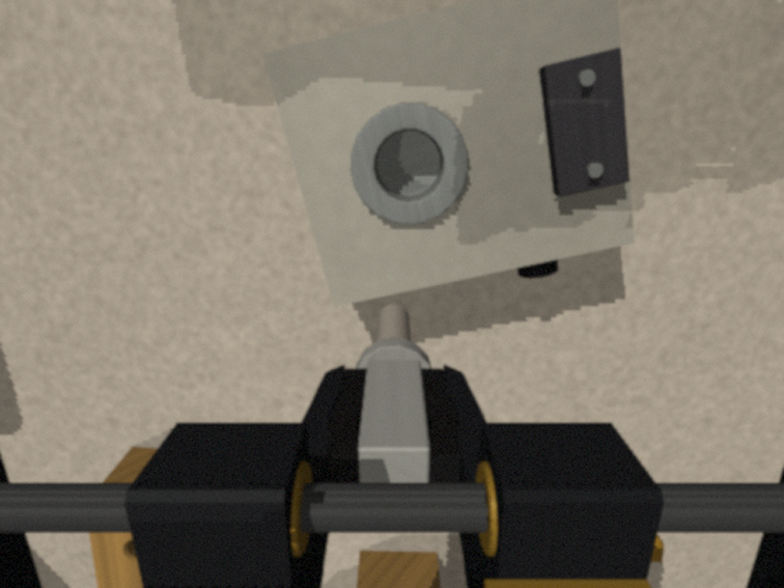

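The flange now lies flat on the casting with only a thin, even shadow, ring centre (410,164). The drift is still straight in the grip, nose at (395,308). Returning to the rack.

>>> apply_moves(
  series=[
    [[0, 0, 0, 0.5, -25, 0, 10], [0, 0, 0, 0.5, -50, 0, 10], [0, 0, 0, 0.5, -55, 0, 10], [0, 0, 0, 0.5, -55, 0, 10], [0, 0, 0, 0.5, -55, 0, 10], [0, 0, 0, 0.5, -45, 0, 10], [0, 0, 0, 0.3, -25, 0, 10], [0, 0, 0, 0, -7, 0, 10]],
  ],
)

```text
time: 47.35
tcp_pos: [536.8, -256.6, 197.3]
orientation: [-2.224, -2.218, 0.0]
ft_force: [-0.8, 0.0, -0.3]
width: 17.7
finger_force: 60.0
```

>>> apply_moves(
  series=[
    [[0, 0, 0, 0, 0, -10, 10], [0, 0, 0, 0, 0, -15, 10], [0, 0, 0, 0, 0, -13, 10], [0, 0, 0, 0, 0, -5, 10], [0, 0, 0, 0, 0, 0, 10], [0, 0, 0, 0, 0, 0, 10], [0, 0, 0, 0, 0, 0, 10], [0, 0, 0, 0, 0, 0, 10]],
  ],
)

```text
time: 48.35
tcp_pos: [537.4, -255.8, 155.6]
orientation: [2.222, 2.22, 0.0]
ft_force: [0.7, 0.2, -1.8]
width: 17.3
finger_force: 60.0
```

Run:
```python
from h import *
o=bot.get_obs();print(o["tcp_pos"],o["orientation"],o["ft_force"])
im=get_image("wrist");T=wristT(im,o)
f=im["frame"].copy()
pts=np.array([proj(im,[537+10*np.cos(a),-256+10*np.sin(a),66],T) for a in np.linspace(0,6.2,30)])
cv2.polylines(f,[np.int32(pts)],True,(255,0,0));im["frame"]=f
save(im,"w5.png",(180,140,380,280),4)
```

```text
[ 537.38754371 -255.84520084  155.63095891] [2.22209239e+00 2.21954123e+00 4.33163795e-04] [ 0.70686138  0.24349338 -1.81365825]
```

View pics/w5.png

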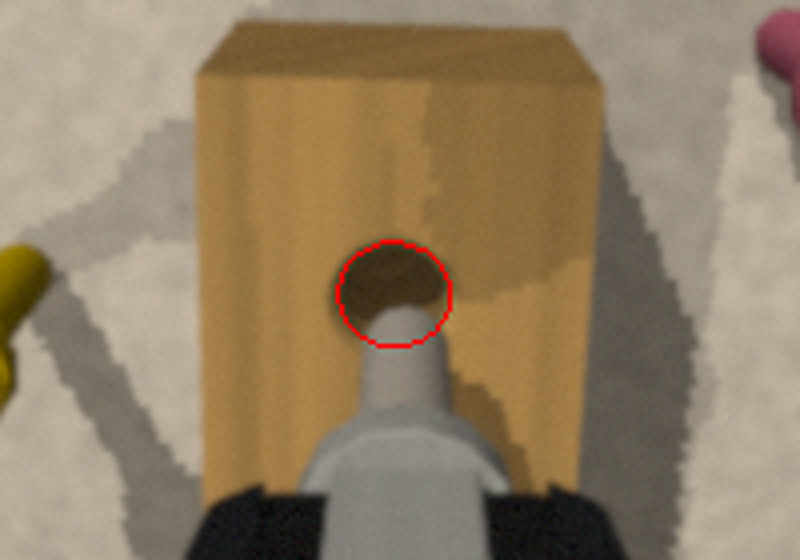

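The hole fits the overlay at crop (392,293), shifted about 1 mm to the left. The nose at (405,310) is about 2 mm too far in +x, so I'll shift -1.7 mm and insert.

>>> apply_moves(
  series=[
    [[0, 0, 0, -1.7, 0, 0, 10], [0, 0, 0, 0, 0, -5, 10], [0, 0, 0, 0, 0, -5, 10], [0, 0, 0, 0, 0, -5, 10], [0, 0, 0, 0, 0, -5, 10], [0, 0, 0, 0, 0, -5, 10], [0, 0, 0, 0, 0, -4, 10], [0, 0, 0, 0, 0, 0, 10]],
  ],
)

```text
time: 49.4
tcp_pos: [535.1, -255.5, 125.6]
orientation: [-2.222, -2.22, 0.0]
ft_force: [-0.0, 0.2, -1.1]
width: 17.4
finger_force: 60.0
```

>>> apply_moves(
  series=[
    [[0, 0, 0, 0, 0, -8, 10], [0, 0, 0, 0, 0, -10, 10], [0, 0, 0, 0, 0, -10, 10], [0, 0, 0, 0, 0, -8, 10], [0, 0, 0, 0, 0, -4, 10], [0, 0, 0, 0, 0, -2.5, 10], [0, 0, 0, 0, 0, -1, 10], [0, 0, 0, 0, 0, 0, 10]],
  ],
)

```text
time: 50.4
tcp_pos: [535.6, -255.7, 82.8]
orientation: [2.222, 2.22, 0.0]
ft_force: [0.4, -1.2, -0.6]
width: 17.4
finger_force: 60.0
```

>>> apply_moves(
  series=[
    [[0, 0, 0, 0, 0, -0.7, 10], [0, 0, 0, 0, 0, -0.7, 10], [0, 0, 0, 0, 0, -0.7, 10], [0, 0, 0, 0, 0, -0.6, 10], [0, 0, 0, 0, 0, -0.5, 10], [0, 0, 0, 0, 0, -0.5, 10], [0, 0, 0, 0, 0, 0, 10], [0, 0, 0, 0, 0, 0, 10]],
  ],
)

```text
time: 51.4
tcp_pos: [535.4, -255.6, 79.7]
orientation: [2.222, 2.22, -0.0]
ft_force: [-3.0, 1.1, 5.7]
width: 17.2
finger_force: 60.0
```

Seated, with a 7 N reaction at the same height as the pick. Releasing slowly and rising.

>>> apply_moves(
  series=[
    [[0, 0, 0, 0, 0, 0.7, 18], [0, 0, 0, 0, 0, 0, 21], [0, 0, 0, 0, 0, 0, 26], [0, 0, 0, 0, 0, 0, 40], [0, 0, 0, 0, 0, 0, 55], [0, 0, 0, 0, 0, 0, 55], [0, 0, 0, 0, 0, 0, 55], [0, 0, 0, 0, 0, 0, 55]],
  ],
  newtons=10,
)

```text
time: 52.4
tcp_pos: [535.4, -255.6, 79.6]
orientation: [-2.223, -2.22, -0.0]
ft_force: [0.2, -0.2, -0.2]
width: 54.9
finger_force: 0.0
```

>>> apply_moves(
  series=[
    [[0, 0, 0, 0, 0, 10, 55], [0, 0, 0, 0, 0, 20, 55], [0, 0, 0, 0, 0, 25, 55], [0, 0, 0, 0, 0, 25, 55], [0, 0, 0, 0, 0, 20, 55], [0, 0, 0, 0, 0, 10, 55], [0, 0, 0, 0, 0, 0, 55], [0, 0, 0, 0, 0, 0, 55]],
  ],
)

```text
time: 53.4
tcp_pos: [534.8, -255.3, 188.6]
orientation: [-2.221, -2.219, 0.001]
ft_force: [-0.1, 0.0, 0.1]
width: 54.7
finger_force: 0.0
```

Run:
```python
from h import *
o=bot.get_obs();print(o["tcp_pos"],o["ft_force"],o["width"])
a=get_image("wrist");s=get_image("side")
A=cv2.resize(a["frame"][100:310,160:400],(400,350),interpolation=2)
B=cv2.resize(s["frame"][160:370,220:400],(400,467),interpolation=2)
c=np.zeros((467,800,3),np.uint8);c[:350,:400]=A;c[:,400:]=B
cv2.imwrite("pics/fin.png",c[:,:,::-1])
```

```text
[ 534.78056931 -255.25584365  188.56460019] [-0.07503516  0.04804356  0.12319211] 54.74216245036961
```

View pics/fin.png

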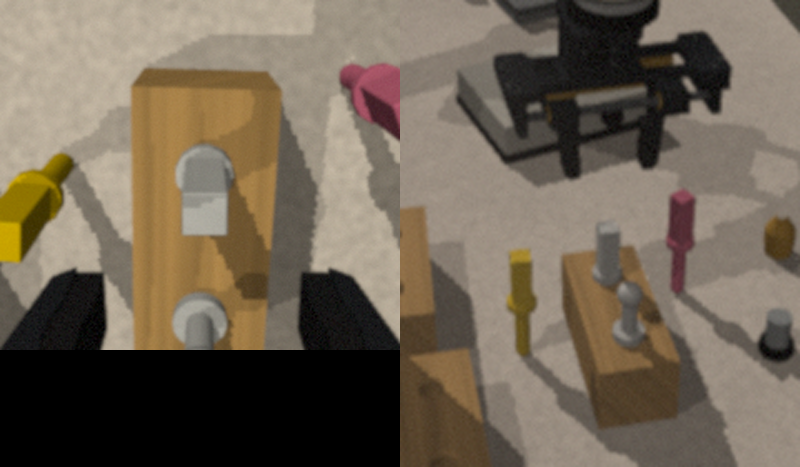

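The drift stands upright in its hole, handle at (205,215) in the left view and (608,240) in the right. The punch and the bystanders in view are untouched, and the gripper is clear. Handing in.

```bash
python3 -c "
from h import *
print(close_job())"
```

```text
the job is handed in; nothing more can be done
None
```

I pressed the cup down in turn at its three lands until each stopped hard, and in the wrist camera the flange looked flush all round. Then I put the drift back upright in its hole and let go. The job was handed in at about 53 s, with the verdict not shown.

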